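Wedge the monorail pylon tight

TASK

The monorail pylon is loose in its wooden socket. Take the orange wedge from its pocket on the fuel depot, stand it loosely, thin end down, in the slot beside the pylon and let go; then tap or press it down gently until it locks tight (a push of about 15 N) and stays tight by itself, without overdriving it (25 N is too much), and leave the car, dome and lamp where they are.

Things in the scene. Friction and masses are not known exactly. Their poses are not given: they have to be found in the camera images.
- wedge: orange wedge, 50 to 80 g, 100 mm tall plus a round striking ridge (24 mm along x, top at 104 mm) along the middle of its top; stands thin end down in a depot pocket with 1 to 3 mm of play; 28 mm wide along its x (flat sides, the faces to grip); tapers along its y on both sides from 25 mm thick to 8 mm at the tip. Origin: centre of the tip's underside, z up. A half turn makes no difference
- depot: fixed wooden fuel depot, base 90 x 150 x 20 mm, with two upright tanks to 79 mm height at its y = +40 mm and the wedge's pocket at its y = -35 mm (pocket floor at 20 mm, rim at 48 mm). Origin: centre of the underside
- socket: fixed wooden socket, base 100 x 170 x 14 mm (y -110 to +60 mm), walls 74 mm high; origin on the table right below the slot. The grey pylon stands in it on the slot's -y side, its white beam (150 mm along x, top at 150 mm) at y = -65 mm. The slot's -y wall is the pylon's foot, its +y wall a fixed face of the socket; both lean to match the wedge
- slot (a point): middle of the slot's open mouth, at 74 mm height, axes as the socket's: x along the slot (34 mm long), y across it (mouth 13 to 17 mm wide, its middle within 1.5 mm of this point). Slot floor 60 mm below
- slot_floor (a point): middle of the slot's floor, 14 mm high. The loose wedge first rests with its tip 9 to 34 mm above it; pressed with 2 to 4 N it sinks as the pylon slides back, 0.6 to 2 mm, to a hidden stop; then the push rises about 2 N per mm. It locks 2 to 20 mm above the floor: feel for it. Sinking, it shifts 0.09 mm per mm to -y; sideways drag under the push costs tightness: lift and tap again
- car: purple plastic monorail car, 120 x 42 x 53 mm, loose; origin at the centre of its underside; leave alone
- dome: clear glass dome, 68 mm across, 65 mm tall, loose; origin at the centre of its underside; leave alone
- lamp: stainless steel signal lamp on a round foot, 52 mm across, 127 mm tall, loose; origin at the centre of its underside; leave alone
There are look-alikes about, which are no part of the job. There is more than one size of the wedge; the one meant has the size given above.

How it is judged (in metres and radians):
On the way, in this order (a step that is already met when the one before it is completed fails the run):
1. the wedge stands in the slot, thin end down, let go and still loose (z of wedge in the frame of slot below -0.012 m and horizontal distance between wedge and slot below 0.008 m and angle between wedge's own z axis and vertical below 0.15 rad and contact force between wedge and the fingers below 0.1 N and contact force between wedge and socket below 3 N), for 0.2 s.
2. the wedge is driven tight: it bears on the socket's wall with more than 6 N (contact force between wedge and socket above 6 N and z of wedge in the frame of slot below -0.035 m), for 0.2 s.
At the end, for the whole second after the job is handed in: the wedge stands upright (within 0.1 rad) in the slot, its tip more than 35 mm below the mouth and within 8 mm of its middle, at rest, released, and still bears on the socket's wall with more than 3.5 N (contact force between wedge and socket above 3.5 N and z of wedge in the frame of slot below -0.035 m and horizontal distance between wedge and slot below 0.008 m and angle between wedge's own z axis and vertical below 0.1 rad and linear speed of wedge below 0.01 m/s); the robot touches nothing.
It fails at once if the wedge is overdriven: it bears on the socket with more than 22 N (about what a 25 N push gives) (contact force between wedge and socket above 22 N).
It fails at once if car, dome or lamp moved more than 15 mm (distance of any of car, dome, lamp from where it was at the start of the episode above 0.015 m).
It also fails if it takes over 64 s, if anything falls off the work surface, if the arm or the gripper's body presses on something with over 40 N, if the wrist force passes 120 N, or if a joint passes its speed limit or range.

ROBOT

A 6-joint arm with a two-finger parallel gripper is mounted at the origin on the work surface. World frame = base frame: x ahead of the robot, y to its left, z up, the work surface at z = 0. Lengths are in mm, angles in degrees, forces in N, time in s.
With the tool pointing down it reaches from about 325 to 875 mm from the base axis. Payload 4.4 kg.
Tool frame: the origin (TCP) lies on the centre line of the jaws, within the pads' length; the fingertips stand 19 mm ahead of it and the grasp point (between the pads) is the TCP (tip_extent is the distance from the TCP to the fingertips, in mm); z points along the fingers, y is the line along which they close (so a half turn about z gives the same grasp; the last joint's range is limited). The gripper opens to 85 mm and grips with 20 to 120 N. Pads are 22 mm wide; open, the fingers measure 114 mm over their backs; the gripper's body (76 mm by 85 mm) begins 54 mm behind the grasp point. The pads swing forward as they close: fully open they stand 13 mm farther back than shut.
Start: joints at [66.091, 11.837, 88.321, -0, 79.842, -8.623], TCP at [151.606, 554.656, 250.282] pointing down, gripper open.
Joint ranges: [-156.59, 156.59], [-49.26, 127.26], [12.9, 141.05], [-63.56, 243.56], [4.71, 150.69], [-161.64, 161.64]. Speed limits (degrees/s): [159.86, 159.86, 180, 180, 180, 180].

INTERFACE

Orientations are given as a 3x3 rotation matrix whose columns are the frame's x, y, z axes.
In Python, from cell import get_state, get_image, sign_off, boxes_of, regions_of, tip_extent gives the robot as it stands.
- The arm moves only by the tool apply_moves, never from a script. Its argument "steps" is a list of rows, each an object with "offset": the shift along the tool's x, y, z in cm, a list of three; "turn": the turn about the tool's z in rad. In form: [{"offset": [tx, ty, tz], "turn": turn}, ...]. A call has 1 to 12 rows; each row shifts and turns the commanded pose from where the row before left it, along the tool's axes as they then stand; what a row does not reach is not made up. A row lasts 1/12 s, in which the tool goes at most 41.7 mm and 7.16 degrees, less where a joint would pass 70% of its speed; a pose out of reach is approached as far as the arm can. A call is refused whole if a number of a shift passes 4.17 or a number of a turn 0.125, either way. A call with a gripper value outside its range is refused whole. "claw" is the gripper's target within -1 to 1 (shut at 1, half-way at 0, fully open at -1), set as the call begins (left out, the last holds). The fingers move at their own pace and stop on an object; the grip force is fixed at half the most. Time passes only in rows, so rows that do not move let the fingers close. It gives the time, the measured TCP pose, the force, the opening and the grip force at its end, in the units of the state.
- get_state(): the state, without advancing time (a new reading comes with each control period).
- get_image(name): name is "scene" or "top" or "wrist"; returns a dict with "color" (420x560x3 uint8, red, green, blue), "z_map" (420x560 float32, mm along the optical axis (not along the pixel's ray), 0 where there is no reading), "vfov" (degrees; the focal length in pixels is half the picture's height over the tangent of half this angle, whatever the lens; pixels are square), "cx", "cy" (the principal point, pixels), "distortion" ([k1, k2, p1, p2, k3] as OpenCV has them; the pictures are not rectified), "R" (3x3) and "t" (3): a world point X has camera coordinates R X + t. Camera axes: x right, y down, z forward; pixel columns grow to the right and rows downward; lengths in mm; the calibration is good to about 2 mm. A picture is of the moment at which its call begins.
- sign_off(): hands the job in; it is judged then, once.
Trained networks look in a picture, given as the dict that the camera call returned (one of the last four; its "shot" number tells which), for a name from the list of things; names that differ only in an ending like _2 or _b are one class to them, and where a whole thing is asked for, a point or a joint stands for the part that bears it (a point fixed in the world has none). Each returns a list of dicts, best first, with "conf" (0 to 1); they miss things now and then, are a little off and sometimes report something else, mostly with a low value. They report only what shows in the picture. A call takes as long as a camera call. They do not tell look-alikes from the thing itself.
- boxes_of(label, picture): "centre" ([column, row] in pixels, amid what is visible of it).
- regions_of(label, picture): "mask" (420x560 bool, what is visible of it) and "centre" ([column, row] in pixels, amid what is visible of it).
The state is a dict: "t": time; "qpos": joint angles; "joint_velocities": joint speeds; "tau": joint torques, N m; "position": TCP position; "orientation": TCP orientation; "wrist_force": force on the tool from outside, world axes, zero at the start; "torque": the same for the moment, N m; "grip_width": finger opening in mm; "grip_force": force on a finger pad.
Only numpy, scipy, OpenCV 4.12 (cv2) and the standard library are available. Lean on these libraries where they do the work, as an engineer would, in place of code of your own. Each camera call takes 0.05 s, during which the arm holds its last target. There are 200 camera calls.

## Working session

There is one attempt and no reset: what is moved stays moved. The work goes in short steps, Python scripts to look and compute and a tool call to move; the robot and the scene stay as the last step left them, time stands still between calls to the robot, and variables do not carry over. Pictures are saved under pics/ and viewed, at most 10 in all, crops included, and the job is handed in when it is done.

Besides the shell and the picture viewer there is one more tool, called after "Request:" by a JSON object that holds its "fn" and its "kwargs". apply_moves: Moves the arm, as the interface text tells. Its arguments: {"type":"object","properties":{"steps":{"type":"array"},"claw":{"type":"number"}},"required":["steps"]}

```bash
mkdir -p pics; ls; cat > h.py <<'E'
import numpy as np, cv2
from cell import *
def K(p):
    f=210/np.tan(np.radians(p["vfov"]/2)); return np.array([[f,0,p["cx"]],[0,f,p["cy"]],[0,0,1.]])
def cloud(p):
    v,u=np.mgrid[0:420,0:560]; uv=np.stack([u,v],-1).reshape(-1,1,2).astype(np.float64)
    n=cv2.undistortPoints(uv,K(p),np.array(p["distortion"],float)).reshape(420,560,2)
    z=p["z_map"].astype(float); C=np.dstack([n[...,0]*z,n[...,1]*z,z])
    W=(C-np.array(p["t"]))@np.array(p["R"]); W[z==0]=np.nan; return W
def proj(p,X):
    return cv2.projectPoints(np.atleast_2d(np.array(X,float)),cv2.Rodrigues(np.array(p["R"],float))[0],np.array(p["t"],float),K(p),np.array(p["distortion"],float))[0].reshape(-1,2)
E
python3 - <<'E'
from h import *
ims=[]
for n in ["scene","top"]:
    p=get_image(n); W=cloud(p); np.savez(f"{n}.npz",W=W,color=p["color"]); ims.append(p["color"])
    for l in ["wedge","depot","socket","car","dome","lamp"]:
        for r in regions_of(l,p)[:4]:
            if r["conf"]<.2: continue
            w=W[r["mask"]]; w=w[~np.isnan(w[:,0])]
            print(n,l,round(r["conf"],2),np.round(r["centre"]),np.round(np.median(w,0)) if len(w) else None,np.round(np.percentile(w,2,0)),np.round(np.percentile(w,98,0)))
for n,c in zip(["scene","top"],ims): cv2.imwrite(f"pics/{n}.png",cv2.resize(c[...,::-1],(800,600)))
E
```

```text
pics
scene wedge 0.9 [182. 134.] [ 457. -272.   95.] [ 433. -304.    0.] [ 472. -260.  136.]
scene wedge 0.9 [219. 147.] [ 461. -161.   87.] [ 433. -182.    6.] [ 471. -150.  136.]
scene wedge 0.63 [181. 158.] [ 567. -215.   95.] [ 546. -232.   50.] [ 575. -209.  124.]
scene depot 0.97 [192. 189.] [ 585. -146.   22.] [ 531. -253.    3.] [ 610. -109.   76.]
scene depot 0.6 [266. 202.] [568.  26.  41.] [535.  -7.   2.] [584.  48.  63.]
scene socket 0.57 [324. 226.] [578. 172.  16.] [510.  72.  -1.] [614. 239.  74.]
scene car 0.83 [190. 263.] [805. -27.  37.] [737. -80.  -0.] [849. -17.  55.]
scene dome 0.82 [266. 206.] [568.  25.  38.] [513. -21.  -2.] [584.  48.  63.]
scene dome 0.63 [324. 228.] [578. 171.  18.] [512.  75.   4.] [614. 236.  74.]
scene lamp 0.64 [429. 263.] [592. 414.  28.] [565. 392.   1.] [609. 436. 128.]
top wedge 0.76 [408. 272.] [ 448. -277.  131.] [ 427. -302.   15.] [ 466. -262.  140.]
top wedge 0.66 [385. 230.] [ 555. -216.  119.] [ 543. -232.   41.] [ 570. -208.  129.]
top wedge 0.54 [368. 271.] [ 448. -163.  133.] [ 430. -184.   14.] [ 466. -151.  140.]
top depot 0.62 [365. 232.] [ 556. -176.   22.] [ 515. -255.    4.] [ 604. -111.   80.]
top socket 0.94 [237. 233.] [544. 177.  17.] [498.  69.   9.] [603. 236.  79.]
top car 0.62 [318. 149.] [781. -37.  51.] [728. -57.  23.] [843. -19.  59.]
top dome 0.71 [293. 235.] [544.  15.  55.] [516. -17.   8.] [574.  44.  67.]
top lamp 0.91 [149. 219.] [578. 407.  14.] [560. 389.   5.] [603. 430. 131.]
```

View pics/scene.png

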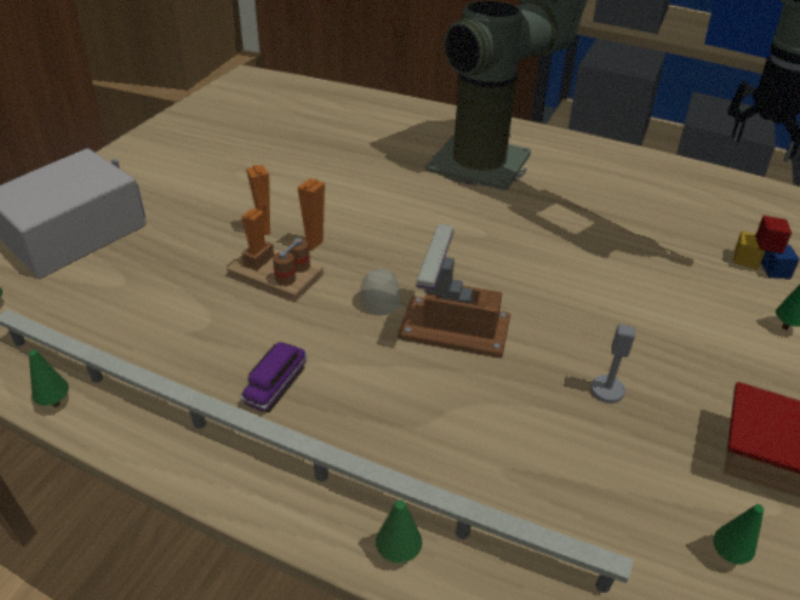

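View pics/top.png

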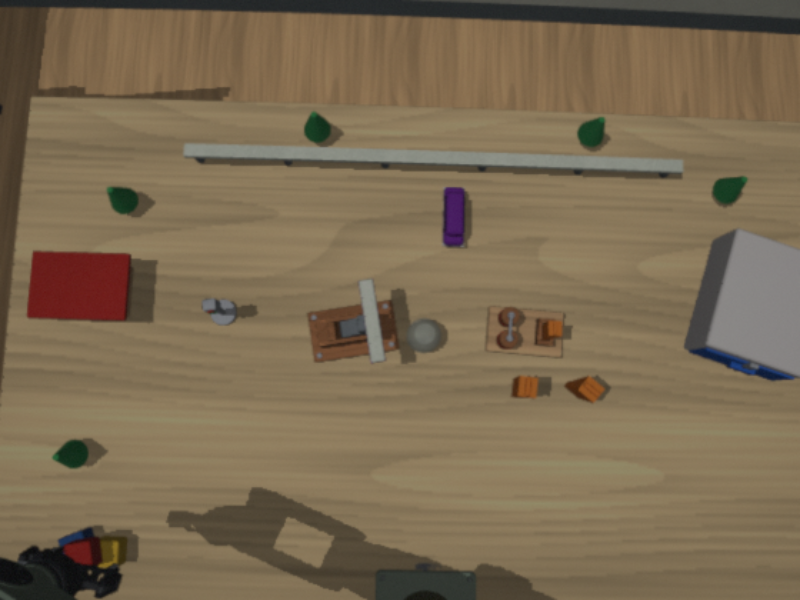

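```bash
python3 - <<'E'
from h import *
d=np.load("top.npz"); c=d["color"]; W=d["W"]
a=cv2.resize(c[185:290,205:305],(400,420),interpolation=cv2.INTER_CUBIC); b=cv2.resize(c[185:290,330:430],(400,420),interpolation=cv2.INTER_CUBIC)
cv2.imwrite("pics/crop.png",np.hstack([a,b])[...,::-1])
def rect(n,lo,hi,box):
    for nm in ["top","scene"]:
        W=np.load(nm+".npz")["W"].reshape(-1,3); x0,x1,y0,y1=box
        m=(W[:,0]>x0)&(W[:,0]<x1)&(W[:,1]>y0)&(W[:,1]<y1)&(W[:,2]>lo)&(W[:,2]<hi)
        q=W[m]; print(n,nm,m.sum(),np.round(q.mean(0),1),[np.round(v,1) for v in cv2.minAreaRect(q[:,:2].astype(np.float32))])
rect("depotbase",14,30,(500,625,-270,-95)); rect("wedgetop",110,140,(530,585,-245,-195))
rect("socketbase",9,22,(480,630,60,245)); rect("beam",138,165,(460,660,70,160)); rect("sockettop",66,84,(480,630,60,245))
rect("lookA",125,150,(420,480,-310,-250));rect("lookB",125,150,(420,480,-190,-140))
rect("dome",5,80,(500,590,-25,55))
E
```

```text
depotbase top 1045 [ 557.1 -182.4   21.1] [array([ 559.8, -185.3]), array([151.6,  90.5]), np.float64(86.2)]
depotbase scene 790 [ 580.7 -171.7   20. ] [array([ 561.9, -183.9]), array([155.3,  95.8]), np.float64(86.7)]
wedgetop top 109 [ 556.2 -219.7  121.3] [array([ 556.6, -219.9]), array([25.4, 27. ]), np.float64(89.8)]
wedgetop scene 112 [ 562.2 -218.5  118.7] [array([ 560.2, -222.1]), array([27.8, 30.1]), np.float64(85.2)]
socketbase top 1060 [549.5 151.3  15.3] [array([549.3, 152.3]), array([131.7, 179.5]), np.float64(0.2)]
socketbase scene 1225 [575.5 156.7  13.6] [array([556.8, 154.7]), array([104.2, 170.4]), np.float64(10.5)]
beam top 612 [558.8 114.2 150.7] [array([559.6, 116.9]), array([150.9,  32. ]), np.float64(10.6)]
beam scene 582 [571.8 119.1 148.1] [array([561.8, 116.1]), array([154.1,  26.7]), np.float64(10.4)]
sockettop top 435 [545.8 182.5  75.5] [array([548.4, 173.4]), array([50.2, 91.1]), np.float64(10.6)]
sockettop scene 649 [560.5 172.9  73.4] [array([555.3, 163.1]), array([ 54.3, 117.5]), np.float64(10.6)]
lookA top 186 [ 447.2 -283.   134. ] [array([ 446.8, -284. ]), array([37.2, 34.7]), np.float64(52.3)]
lookA scene 120 [ 452.2 -280.9  131.5] [array([ 450.3, -282.2]), array([42. , 32.2]), np.float64(47.9)]
lookB top 193 [ 448.2 -167.3  134.1] [array([ 448.3, -168.4]), array([34.3, 37.1]), np.float64(84.7)]
lookB scene 148 [ 453.2 -165.   132.1] [array([ 449.9, -168. ]), array([37.6, 43.4]), np.float64(87.0)]
dome top 511 [542.8  16.   48.3] [array([545.3,  15.5]), array([78.5, 89.4]), np.float64(88.5)]
dome scene 736 [565.5  23.4  38.9] [array([558. ,  17.9]), array([56.1, 63.4]), np.float64(1.1)]
```

View pics/crop.png

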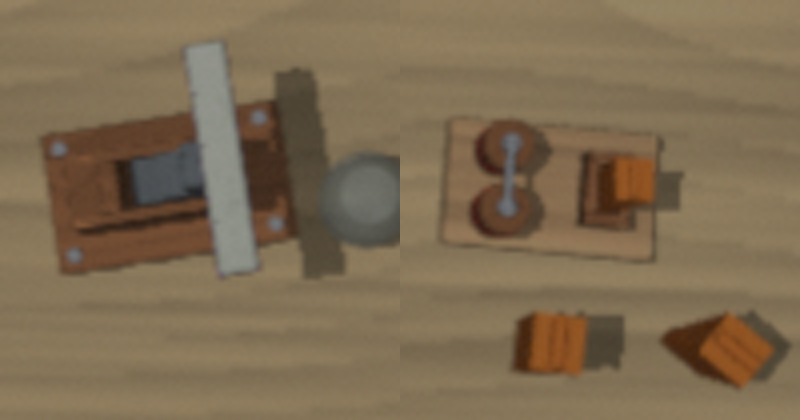

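Three orange wedges show in the 800x600 scene picture. The one in the depot pocket is at (255,235), with a footprint of about 27x28 mm and its top at 121–124 mm, so 104 mm above the pocket floor. The other two, at (260,200) and (312,215), stand on the table, about 36 mm wide and 136 mm tall. The depot one fits the size given, and the crop at (632,180) confirms it. The slot shows at crop (125,183), between the grey foot and the socket's left wall.

```bash
cat >> h.py <<'E'
def plan(target,yaw,n):
    """target xyz mm; yaw deg of wedge x; tool y is to lie along it. Prints first-turn-then-shift numbers"""
    s=get_state(); R=np.array(s["orientation"]); p=np.array(s["position"])
    a=np.degrees(np.arctan2(R[1,1],R[0,1])); d=(yaw-a+90)%180-90   # world turn
    print("pos",np.round(p,1),"tool-y angle",round(a,2),"tilt",np.round(R[:,2],3),"q",np.round(s["qpos"],0))
    print("tool turn total rad",round(-np.radians(d),4),"offset total cm (current axes)",np.round(R.T@(np.array(target)-p)/10,3),"F",np.round(s["wrist_force"],2),"grip",s["grip_width"],s["grip_force"],"t",s["t"])
E
python3 - <<'E'
from h import *
plan([540,-225,250],-3.5,1); s=get_state(); print(np.round(s["orientation"],3), tip_extent)
p=get_image("wrist"); print(np.array(p["R"])@np.array(get_state()["orientation"]), np.array(p["R"])@np.array(s["position"])+p["t"],p["vfov"])
E
```

```text
pos [151.6 554.7 250.3] tool-y angle 74.71 tilt [ 0.  0. -1.] q [66. 12. 88.  0. 80. -9.]
tool turn total rad 1.3651 offset total cm (current axes) [-5.8020e+01 -6.4968e+01  3.0000e-02] F [-0.37  0.09  0.38] grip 85.60895366972913 0.0 t 0.7
[[-0.965  0.264  0.   ]
 [ 0.264  0.965  0.   ]
 [-0.     0.    -1.   ]] 19.0
[[ 3.39756407e-04  9.99999145e-01  1.26251388e-03]
 [-9.52159436e-01  7.09328244e-04 -3.05600893e-01]
 [-3.05601527e-01 -1.09828464e-03  9.52158863e-01]] [  0.91599116  36.82981955 141.78674333] 59.14696087560995
```

Request:
{"fn": "apply_moves", "kwargs": {"steps": [{"offset": [-2.4, -2.7, 0], "turn": 0}, {"offset": [-2.4, -2.7, 0], "turn": 0}, {"offset": [-2.4, -2.7, 0], "turn": 0}, {"offset": [-2.4, -2.7, 0], "turn": 0}, {"offset": [-2.4, -2.7, 0], "turn": 0}, {"offset": [-2.4, -2.7, 0], "turn": 0}, {"offset": [-2.4, -2.7, 0], "turn": 0}, {"offset": [-2.4, -2.7, 0], "turn": 0}, {"offset": [-2.4, -2.7, 0], "turn": 0}, {"offset": [-2.4, -2.7, 0], "turn": 0}, {"offset": [-2.4, -2.7, 0], "turn": 0}, {"offset": [-2.4, -2.7, 0], "turn": 0}], "claw": -1}}

```text
t: 1.75
position: [344.5, 164.6, 250.7]
orientation: [[-0.965, 0.263, 0.001], [0.263, 0.965, 0.0], [-0.001, 0.001, -1.0]]
wrist_force: [1.1, 0.4, 0.1]
grip_width: 85.4
grip_force: 0.0
```

Request:
{"fn": "apply_moves", "kwargs": {"steps": [{"offset": [-2.4, -2.7, 0], "turn": 0}, {"offset": [-2.4, -2.7, 0], "turn": 0}, {"offset": [-2.4, -2.7, 0], "turn": 0}, {"offset": [-2.4, -2.7, 0], "turn": 0}, {"offset": [-2.4, -2.7, 0], "turn": 0}, {"offset": [-2.4, -2.7, 0], "turn": 0}, {"offset": [-2.4, -2.7, 0], "turn": 0}, {"offset": [-2.4, -2.7, 0], "turn": 0}, {"offset": [-2.4, -2.7, 0], "turn": 0}, {"offset": [-2.4, -2.7, 0], "turn": 0}, {"offset": [-2.4, -2.7, 0], "turn": 0}, {"offset": [-2.4, -2.7, 0], "turn": 0}]}}

```text
t: 2.75
position: [536.9, -224.1, 250.2]
orientation: [[-0.965, 0.264, 0.0], [0.264, 0.965, 0.0], [-0.0, 0.0, -1.0]]
wrist_force: [0.4, 0.2, 0.7]
grip_width: 85.4
grip_force: 0.0
```

Request:
{"fn": "apply_moves", "kwargs": {"steps": [{"offset": [0, 0, 0], "turn": 0.1138}, {"offset": [0, 0, 0], "turn": 0.1138}, {"offset": [0, 0, 0], "turn": 0.1138}, {"offset": [0, 0, 0], "turn": 0.1138}, {"offset": [0, 0, 0], "turn": 0.1138}, {"offset": [0, 0, 0], "turn": 0.1138}, {"offset": [0, 0, 0], "turn": 0.1138}, {"offset": [0, 0, 0], "turn": 0.1138}, {"offset": [0, 0, 0], "turn": 0.1138}, {"offset": [0, 0, 0], "turn": 0.1138}, {"offset": [0, 0, 0], "turn": 0.1138}, {"offset": [0, 0, 0], "turn": 0.1138}]}}

```text
t: 3.75
position: [536.4, -222.3, 250.3]
orientation: [[0.067, 0.998, 0.0], [0.998, -0.067, -0.0], [-0.0, 0.0, -1.0]]
wrist_force: [-0.2, 0.0, 0.2]
grip_width: 85.4
grip_force: 0.0
```

```bash
cat >> h.py <<'E'
def rects(W,box,lo,hi,tag=""):
    W=W.reshape(-1,3); x0,x1,y0,y1=box
    q=W[(W[:,0]>x0)&(W[:,0]<x1)&(W[:,1]>y0)&(W[:,1]<y1)&(W[:,2]>lo)&(W[:,2]<hi)]
    if len(q)>5: print(tag,len(q),"mean",np.round(q.mean(0),1),"p1",np.round(np.percentile(q,1,0),1),"p99",np.round(np.percentile(q,99,0),1),[np.round(v,1) for v in cv2.minAreaRect(q[:,:2].astype(np.float32))])
E
python3 - <<'E'
from h import *
plan([558,-220,250],-3.5,1)
p=get_image("wrist"); W=cloud(p); np.savez("w1.npz",W=W,color=p["color"])
rects(W,(520,600,-250,-190),112,135,"top"); rects(W,(520,600,-250,-190),121.5,135,"ridge");rects(W,(520,600,-265,-190),40,53,"rim")
cv2.imwrite("pics/w1.png",p["color"][...,::-1])
E
```

```text
pos [ 536.4 -222.3  250.3] tool-y angle -3.85 tilt [ 0. -0. -1.] q [-31.  13.  88.  -0.  80. -27.]
tool turn total rad -0.0062 offset total cm (current axes) [0.374 2.141 0.029] F [-0.16  0.04  0.19] grip 85.38547738522497 0.0 t 3.75
top 1392 mean [ 557.1 -222.   120.8] p1 [ 543.5 -235.6  113.2] p99 [ 570.8 -210.5  124.9] [array([ 557.3, -223.2]), array([25.6, 28. ]), np.float64(88.4)]
ridge 376 mean [ 557.5 -222.7  123.5] p1 [ 545.3 -233.   121.5] p99 [ 569.2 -213.   125.6] [array([ 557.7, -222.4]), array([23.8, 26.8]), np.float64(86.0)]
rim 1037 mean [ 555.9 -217.    48. ] p1 [ 532.5 -237.4   42.2] p99 [ 583.6 -205.8   51.2] [array([ 558.2, -222.7]), array([31.9, 50.7]), np.float64(86.4)]
```

View pics/w1.png

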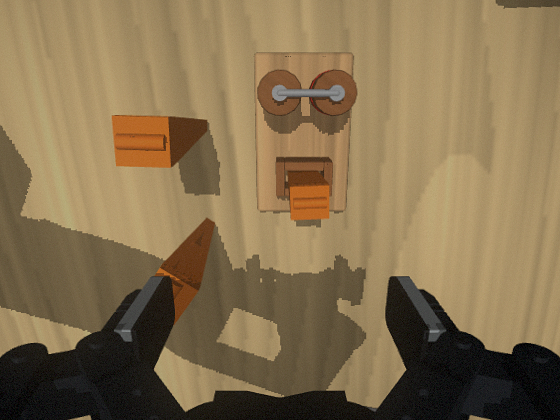

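Request:
{"fn": "apply_moves", "kwargs": {"steps": [{"offset": [0.12, 2.09, 0], "turn": 0}, {"offset": [0, 0, 2.4], "turn": 0}, {"offset": [0, 0, 2.4], "turn": 0}, {"offset": [0, 0, 2.4], "turn": 0}, {"offset": [0, 0, 2.4], "turn": 0}, {"offset": [0, 0, 2.4], "turn": 0}, {"offset": [0, 0, 1.8], "turn": 0}, {"offset": [0, 0, 1.0], "turn": 0}, {"offset": [0, 0, 0], "turn": 0}, {"offset": [0, 0, 0], "turn": 0}]}}

```text
t: 4.63
position: [557.4, -222.4, 102.3]
orientation: [[0.061, 0.998, -0.0], [0.998, -0.061, 0.0], [0.0, -0.0, -1.0]]
wrist_force: [-0.2, -0.3, 0.3]
grip_width: 85.2
grip_force: 0.0
```

Request:
{"fn": "apply_moves", "kwargs": {"steps": [{"offset": [0, 0, 0], "turn": 0}, {"offset": [0, 0, 0], "turn": 0}, {"offset": [0, 0, 0], "turn": 0}, {"offset": [0, 0, 0], "turn": 0}, {"offset": [0, 0, 0], "turn": 0}, {"offset": [0, 0, 0], "turn": 0}, {"offset": [0, 0, 0], "turn": 0}, {"offset": [0, 0, 0], "turn": 0}, {"offset": [0, 0, 0], "turn": 0}, {"offset": [0, 0, 0], "turn": 0}, {"offset": [0, 0, 0], "turn": 0}, {"offset": [0, 0, 0], "turn": 0}], "claw": 1}}

```text
t: 5.63
position: [557.9, -222.7, 103.3]
orientation: [[0.062, 0.998, 0.001], [0.998, -0.062, -0.001], [-0.001, 0.001, -1.0]]
wrist_force: [-0.6, -0.0, 5.5]
grip_width: 27.2
grip_force: 58.4
```

Request:
{"fn": "apply_moves", "kwargs": {"steps": [{"offset": [0, 0, -1.0], "turn": 0}, {"offset": [0, 0, -2.5], "turn": 0}, {"offset": [0, 0, -3.0], "turn": 0}, {"offset": [0, 0, -3.0], "turn": 0}, {"offset": [0, 0, -3.0], "turn": 0}, {"offset": [0, 0, -2.5], "turn": 0}, {"offset": [0, 0, -1.0], "turn": 0}]}}

```text
t: 6.22
position: [559.0, -223.3, 267.3]
orientation: [[0.062, 0.998, 0.007], [0.998, -0.061, -0.004], [-0.003, 0.007, -1.0]]
wrist_force: [0.4, -0.6, 0.0]
grip_width: 27.3
grip_force: 59.9
```

Request:
{"fn": "apply_moves", "kwargs": {"steps": [{"offset": [1.7, 0, 0], "turn": 0}, {"offset": [3.3, -0.2, 0], "turn": 0}, {"offset": [3.3, -0.4, 0], "turn": 0}, {"offset": [3.3, -0.4, 0], "turn": 0}, {"offset": [3.3, -0.4, 0], "turn": 0}, {"offset": [3.3, -0.4, 0], "turn": 0}, {"offset": [3.3, -0.4, 0], "turn": 0}, {"offset": [3.3, -0.2, 0], "turn": 0}, {"offset": [3.3, -0.2, 0], "turn": 0}, {"offset": [3.3, 0, 0], "turn": 0}, {"offset": [1.7, 0, 0], "turn": 0}]}}

```text
t: 7.13
position: [550.5, 113.1, 260.9]
orientation: [[0.059, 0.998, -0.002], [0.998, -0.059, 0.001], [0.001, -0.003, -1.0]]
wrist_force: [0.3, -0.6, -0.6]
grip_width: 27.0
grip_force: 59.9
```

Request:
{"fn": "apply_moves", "kwargs": {"steps": [{"offset": [0, 0, 0], "turn": -0.06}, {"offset": [0, 0, 0], "turn": -0.06}, {"offset": [0, 0, 0], "turn": -0.06}, {"offset": [0, 0, 0], "turn": -0.065}, {"offset": [0, 0, 0], "turn": 0}, {"offset": [0, 0, 0], "turn": 0}]}}

```text
t: 7.63
position: [551.1, 109.6, 261.2]
orientation: [[-0.181, 0.984, -0.002], [0.984, 0.181, -0.0], [0.0, -0.002, -1.0]]
wrist_force: [-0.3, 0.1, -1.2]
grip_width: 27.6
grip_force: 59.8
```

```bash
python3 - <<'E'
from h import *
plan([551,180,250],10.5,1)
p=get_image("wrist"); W=cloud(p); np.savez("w2.npz",W=W,color=p["color"],R=p["R"],t=p["t"])
box=(480,640,60,260)
rects(W,box,140,160,"beam"); rects(W,(480,620,140,250),66,82,"walltop"); rects(W,box,9,19,"base"); 
cv2.imwrite("pics/w2.png",p["color"][...,::-1])
# height map in the socket frame around the estimated slot
a=np.radians(10.5); o=np.array([551,180]); L=(W[...,:2]-o)@np.array([[np.cos(a),-np.sin(a)],[np.sin(a),np.cos(a)]]); Z=W[...,2]
for y in range(-40,60,3):
    r=[]
    for x in range(-36,40,6):
        m=(abs(L[...,0]-x)<3)&(abs(L[...,1]-y)<1.5); r.append("%4.0f"%np.median(Z[m]) if m.sum()>1 else "   .")
    print(y,*r)
E
```

```text
pos [551.1 109.6 261.2] tool-y angle 10.42 tilt [-0.002 -0.    -1.   ] q [ 2. 10. 89. -0. 81. -8.]
tool turn total rad -0.0015 offset total cm (current axes) [6.927 1.263 1.114] F [-0.28  0.09 -1.21] grip 27.61965136970436 59.84814466297394 t 7.6333
beam 8603 mean [558.8 116.2 149.6] p1 [487.7  92.1 140.6] p99 [630.7 138.3 151.8] [array([559.5, 114.4]), array([150.1,  27.1]), np.float64(10.8)]
walltop 4803 mean [547.  186.2  74.4] p1 [519.  142.2  69. ] p99 [576.8 219.4  78.8] [array([548.2, 177.1]), array([50.5, 83.2]), np.float64(10.3)]
base 6980 mean [546.1 176.3  14.2] p1 [493.5  94.   11.6] p99 [606.7 239.7  16.6] [array([550.3, 166.5]), array([100.8, 139.9]), np.float64(10.5)]
-40   15   16   74  106  117  117  117  116  102   74   74   14   14
-37   14   15   74   89   90   90   90   90   90   74   73   14   15
-34   15   16   74   90   90   90   90   90   89   75   74   15   14
-31   14   73   74   89   91   90   90   90   89   74    .   15   15
-28   14   15   74   90   90   90   90   90   90   74    .   14   15
-25   15   71   74   87   90   90   90   90   80   74   72   15
[... 1211 characters left out ...]
   74   73   15   14
32   14   73   74   74   74   74   74   74   74   74   74   14   14
35   14   72   74   74   74   74   74   74   74   74   73   14   14
38   14   43   74   74   74   74   74   74   74   74   74   14   14
41   14   14    .    .    .    .    .    .    .    .    .   14   14
44   15   14    .    .    .    .    .    .    .    .    .   15   16
47   15   14   14   14   14   14   14   14   14   14   14   15   16
50   14   14   14   13   14   14   13   14   14   14   14   14   14
53   14   14   14   14   14   14   14   15   14   14   14   14   14
56   13   13   14   13   14   13   13   14   14   13   14   14   14
59   -0   -0   -0    0    0   -0   -0    0   -0    0    0    0    0
```

View pics/w2.png

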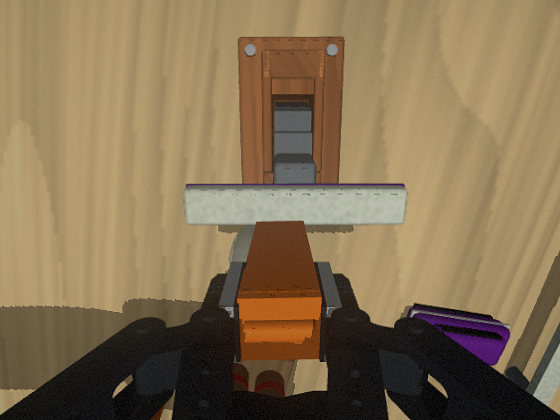

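```bash
python3 - <<'E'
from h import *
d=np.load("w2.npz"); W=d["W"]; c=d["color"].astype(int)
a=np.radians(10.5); o=np.array([551,180]); A=np.array([[np.cos(a),-np.sin(a)],[np.sin(a),np.cos(a)]]); L=(W[...,:2]-o)@A; Z=W[...,2]
# slot extents
for y in [-3,-1,1,3,5]:
    m=(abs(L[...,1]-y)<1)&(abs(L[...,0])<22+3)&(Z<66); print("slot x at y",y,np.round(np.percentile(L[m][:,0],[1,99]),1))
m=(abs(L[...,0]+3)<12)&(abs(L[...,1])<9.5)&(Z<72)
for lo,hi in [(14,18),(22,34),(34,46),(46,58),(58,66),(66,72)]:
    k=m&(Z>lo)&(Z<hi)
    for s in (-1,1):
        kk=k&(np.sign(L[...,1]+.5)==s)
        if kk.sum()>3: print((lo,hi),s,kk.sum(),"y",np.round(L[kk][:,1].mean(),2),"z",np.round(Z[kk].mean(),1),np.round(np.ptp(L[kk][:,1]),1))
m=(abs(L[...,0]+3)<14)&(abs(Z-74)<2)&(L[...,1]>0)&(L[...,1]<40); print("+y wall near edge",np.percentile(L[m][:,1],[.5,1,99]))
m=(abs(L[...,0]+3)<14)&(Z>75)&(Z<80)&(L[...,1]>-23); print("foot edge",np.percentile(L[m][:,1],[1,99]))
m=(abs(L[...,0])<40)&(abs(Z-74)<2.5)&(L[...,1]>10)&(L[...,1]<36); print("wall x",np.percentile(L[m][:,0],[1,99]))
m=(abs(Z-14)<3)&(L[...,1]>0); print("base x,y",np.percentile(L[m][:,0],[.5,99.5]),np.percentile(L[m][:,1],99.7))
# wedge in hand, relative to TCP, in tool yaw frame
s=get_state(); T=np.array(s["position"]); H=(W-T)@np.array(s["orientation"])  # tool coords
O=(c[...,0]>120)&(c[...,0]>c[...,1]*1.6)&(c[...,1]>c[...,2]*1.5)&(abs(H[...,0])<30)&(abs(H[...,1])<18)&(H[...,2]>-40)&(H[...,2]<110)
h=H[O]; print("wedge z range (tool)",np.percentile(h[:,2],[.5,1,99,99.5]))
for z0 in range(-26,88,8):
    k=abs(h[:,2]-z0)<4
    if k.sum()>5: print(z0,k.sum(),"x",np.round(np.percentile(h[k][:,0],[2,50,98]),1),"y",np.round(np.percentile(h[k][:,1],[2,98]),1))
E
```

```text
slot x at y -3 [-20.3  14. ]
slot x at y -1 [-20.3  14. ]
slot x at y 1 [-20.3  13.9]
slot x at y 3 [-20.3  13.9]
slot x at y 5 [-19.6  13.4]
(14, 18) -1 11 y -1.24 z 14.9 0.0
(14, 18) 1 41 y 0.27 z 15.2 1.0
(22, 34) -1 26 y -2.75 z 27.7 0.8
(22, 34) 1 25 y 1.8 z 28.2 0.1
(34, 46) -1 51 y -3.7 z 38.8 0.8
(34, 46) 1 26 y 2.87 z 39.9 0.1
(46, 58) -1 55 y -4.93 z 52.3 0.8
(46, 58) 1 28 y 3.87 z 50.6 0.0
(58, 66) -1 29 y -5.78 z 62.1 0.1
(58, 66) 1 29 y 4.81 z 60.7 0.0
(66, 72) -1 29 y -6.33 z 68.0 0.1
(66, 72) 1 29 y 5.7 z 70.2 0.0
+y wall near edge [ 6.50268527  6.50605058 39.04515287]
foot edge [-22.71034868  36.675369  ]
wall x [-27.60844697  21.37671506]
base x,y [-52.90529396  46.50026192] 56.6449940739439
wedge z range (tool) [-21.51553104 -21.36116151 -13.11445366 -12.53385578]
-18 3312 x [-2.5  4.9 12.4] y [-13.6  11.9]
-10 61 x [12.1 12.6 13.5] y [-13.5  10.8]
```

```bash
python3 - <<'E'
from h import *
d=np.load("w2.npz"); W=d["W"]; c=d["color"].astype(int)
s=get_state(); T=np.array(s["position"]); H=(W-T)@np.array(s["orientation"])
rr=slice(215,362); 
O=np.zeros((420,560),bool); O[rr,235:330]=1
O&=(c[...,0]>45)&(c[...,0]>c[...,1]*1.5)&(abs(H[...,0])<40)&(H[...,2]>-40)&(H[...,2]<110)
h=H[O]; print(len(h),np.percentile(h[:,2],[.5,99.5]))
for z0 in list(range(-22,-12,2))+list(range(-8,88,8)):
    k=abs(h[:,2]-z0)<(1 if z0<-10 else 3)
    if k.sum()>5: print(z0,k.sum(),"x",np.round(np.percentile(h[k][:,0],[1,50,99]),1),"y",np.round(np.percentile(h[k][:,1],[1,99]),1))
k=(h[:,2]>-5)&(h[:,2]<78); print("face fit x=a+bz",np.polyfit(h[k][:,2],h[k][:,0],1))
E
```

```text
10038 [-21.28305375  79.94988407]
-22 134 x [-1.3  0.6  3.3] y [-12.6  10.3]
-20 1032 x [-2.9  1.   4. ] y [-12.7  10.9]
-18 1260 x [-11.7   3.7  13. ] y [-14.5  12.5]
-16 2811 x [-12.5   5.   13.1] y [-14.6  12.8]
-14 280 x [11.6 12.5 13.5] y [-15.   12.4]
-8 572 x [11.4 12.3 13.1] y [-14.8  12.7]
0 492 x [10.8 11.6 12.4] y [-14.8  12.7]
8 406 x [10.  10.9 11.6] y [-14.6  12.7]
16 291 x [ 9.3 10.  10.9] y [-14.3  12.5]
24 293 x [8.3 9.  9.8] y [-14.4  12.5]
32 251 x [7.6 8.3 9.1] y [-14.3  12.5]
40 223 x [6.9 7.6 8.3] y [-14.5  12.4]
48 199 x [6.1 6.9 7.6] y [-14.4  12.6]
56 174 x [5.6 6.1 6.8] y [-14.5  12.4]
64 153 x [4.7 5.4 6. ] y [-14.4  12.4]
72 139 x [4.1 4.6 5.2] y [-14.5  12.7]
80 111 x [3.2 3.9 4.6] y [-14.   12.7]
face fit x=a+bz [-0.0978267  11.56236145]
```

Request:
{"fn": "apply_moves", "kwargs": {"steps": [{"offset": [1.4, 0.25, 0], "turn": 0}, {"offset": [2.5, 0.4, 0], "turn": 0}, {"offset": [2.0, 0.3, 0], "turn": 0}, {"offset": [1.04, 0.1, 0], "turn": 0}, {"offset": [0, 0, 0], "turn": 0}, {"offset": [0, 0, 1.0], "turn": 0}, {"offset": [0, 0, 2.0], "turn": 0}, {"offset": [0, 0, 2.0], "turn": 0}, {"offset": [0, 0, 2.0], "turn": 0}, {"offset": [0, 0, 1.5], "turn": 0}, {"offset": [0, 0, 0.5], "turn": 0}, {"offset": [0, 0, 0], "turn": 0}]}}

```text
t: 8.68
position: [547.9, 178.3, 169.7]
orientation: [[-0.181, 0.983, -0.005], [0.983, 0.181, -0.001], [-0.0, -0.005, -1.0]]
wrist_force: [-0.5, -0.8, -0.8]
grip_width: 27.3
grip_force: 59.8
```

```bash
python3 - <<'E'
from h import *
plan([548,179,135],10.5,1)
p=get_image("wrist"); W=cloud(p); c=p["color"].astype(int)
cv2.imwrite("pics/w3.png",p["color"][...,::-1])
p2=get_image("scene"); cv2.imwrite("pics/s3.png",p2["color"][...,::-1])
s=get_state(); T=np.array(s["position"]); H=(W-T)@np.array(s["orientation"])
# wall face edge (+y) and x ends of the slot near top height 74
a=np.radians(10.5); o=np.array([551,180]); L=(W[...,:2]-o)@np.array([[np.cos(a),-np.sin(a)],[np.sin(a),np.cos(a)]]); Z=W[...,2]
m=(abs(L[...,0]+3)<12)&(abs(Z-74)<2)&(L[...,1]>0)&(L[...,1]<38); print("wall edge",np.percentile(L[m][:,1],[.5,1,99]), np.median(Z[m]))
m=(L[...,1]>10)&(L[...,1]<36)&(abs(Z-74)<2.5)&(abs(L[...,0])<40);print("wall x",np.percentile(L[m][:,0],[1,99]))
O=np.zeros((420,560),bool); O[:,235:330]=1
O&=(c[...,0]>45)&(c[...,0]>c[...,1]*1.5)&(abs(H[...,0])<16)&(H[...,2]>-3)&(H[...,2]<110)&(Z>78)
h=H[O]; print(O.sum(),np.polyfit(h[:,2],h[:,0],1),np.percentile(h[:,1],[1,99]), "wedge L", np.round(L[O].mean(0),1))
E
```

```text
pos [547.9 178.3 169.7] tool-y angle 10.42 tilt [-0.005 -0.001 -1.   ] q [ 9. 17. 92. -0. 71. -1.]
tool turn total rad -0.0013 offset total cm (current axes) [0.066 0.038 3.472] F [-0.47 -0.85 -0.77] grip 27.27300115464704 59.84802942577517 t 8.6833
wall edge [ 5.80703415  5.97788775 37.77531019] 74.1403360734141
wall x [-27.66114242  21.02351498]
3832 [-0.09771737 11.34871278] [-16.86530619  10.67542915] wedge L [-4.3  7.7]
```

View pics/w3.png

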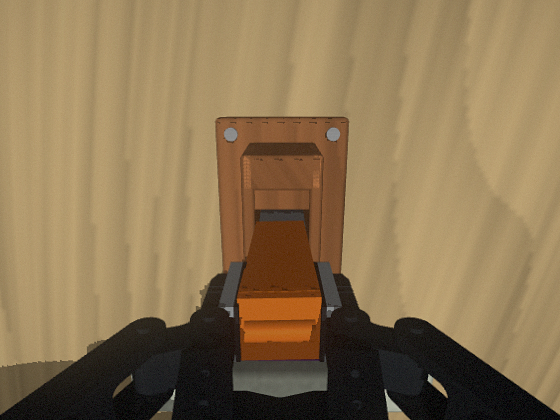

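```bash
cat > chk.py <<'E'
from h import *
p=get_image("wrist"); W=cloud(p); c=p["color"].astype(int); s=get_state(); T=np.array(s["position"]); H=(W-T)@np.array(s["orientation"])
print("TCP",T.round(2),"F",np.round(s["wrist_force"],2),"t",s["t"])
a=np.radians(10.5); o=np.array([551,180]); L=(W[...,:2]-o)@np.array([[np.cos(a),-np.sin(a)],[np.sin(a),np.cos(a)]]); Z=W[...,2]
O=(c[...,0]>45)&(c[...,0]>c[...,1]*1.5)&(abs(H[...,0])<16)&(abs(H[...,1])<22)
for z0 in range(0,84,8):
    k=O&(abs(H[...,2]-z0)<3)&(Z>77)
    if k.sum()>20: print(z0,"n",k.sum(),"Lx",np.percentile(L[k][:,0],[2,50,98]).round(1),"Ly",np.median(L[k][:,1]).round(1),"Z",np.median(Z[k]).round(1))
m=(L[...,1]>7)&(L[...,1]<36)&(abs(Z-74)<2.5)&(abs(L[...,0])<40);print("wall x",np.percentile(L[m][:,0],[1,99]))
m=(abs(L[...,0]+3)<12)&(abs(Z-74)<1.2)&(L[...,1]>0)&(L[...,1]<38); print("wall edge",np.percentile(L[m][:,1],[.5,2]))
m=(abs(L[...,0])<25)&(Z<68)&(Z>50)&(L[...,1]>3)&(L[...,1]<7); print("slot x",np.percentile(L[m][:,0],[1,99]),m.sum())
E
python3 chk.py
```

```text
TCP [550.38 179.38 173.39] F [-0.67 -0.21 -0.82] t 8.8333
0 n 499 Lx [-15.7  -2.5  11.4] Ly 10.9 Z 173.5
8 n 404 Lx [-15.6  -2.2  11.4] Ly 10.2 Z 165.5
16 n 329 Lx [-15.9  -1.8  11.8] Ly 9.4 Z 157.6
24 n 289 Lx [-15.4  -2.2  11.2] Ly 8.3 Z 149.3
32 n 267 Lx [-15.6  -2.2  11.2] Ly 7.6 Z 141.5
40 n 220 Lx [-15.5  -1.7  11.2] Ly 6.9 Z 133.4
48 n 211 Lx [-15.5  -1.7  11.3] Ly 6.1 Z 125.5
56 n 179 Lx [-15.4  -2.2  11.3] Ly 5.4 Z 117.5
64 n 156 Lx [-15.2  -1.4  11.3] Ly 4.6 Z 109.7
72 n 147 Lx [-15.2  -2.2  11.4] Ly 3.9 Z 101.7
80 n 122 Lx [-15.2  -2.8  11.3] Ly 3.1 Z 93.5
wall x [-27.65988353  20.99502536]
wall edge [5.94669773 6.32119012]Traceback (most recent call last):
  File "chk.py", line 11, in <module>
    m=(abs(L[...,0])<25)&(Z<68)&(Z>50)&(L[...,1]>3)&(L[...,1]<7); print("slot x",np.percentile(L[m][:,0],[1,99]),m.sum())
                                                                                 ~~~~~~~~~~~~~^^^^^^^^^^^^^^^^^^
    return _quantile_unchecked(
        a, q, axis, out, overwrite_input, method, keepdims, weights)
    return _ureduce(a,
                    func=_quantile_ureduce_func,
    ...<5 lines>...
                    overwrite_input=overwrite_input,
                    method=method)
    r = func(a, **kwargs)
    result = _quantile(arr,
                       quantiles=q,
    ...<2 lines>...
                       out=out,
                       weights=wgt)
    slices_having_nans = np.isnan(arr[-1, ...])
                                  ~~~^^^^^^^^^
IndexError: index -1 is out of bounds for axis 0 with size 0
```

Request:
{"fn": "apply_moves", "kwargs": {"steps": [{"offset": [0.07, -0.12, 0.2], "turn": 0}, {"offset": [0, 0, 0.5], "turn": 0}, {"offset": [0, 0, 0.7], "turn": 0}, {"offset": [0, 0, 0.7], "turn": 0}, {"offset": [0, 0, 0.7], "turn": 0}, {"offset": [0, 0, 0.6], "turn": 0}, {"offset": [0, 0, 0.4], "turn": 0}, {"offset": [0, 0, 0.2], "turn": 0}, {"offset": [0, 0, 0], "turn": 0}, {"offset": [0, 0, 0], "turn": 0}, {"offset": [0, 0, 0], "turn": 0}, {"offset": [0, 0, 0], "turn": 0}]}}

```text
t: 9.83
position: [548.0, 179.7, 131.9]
orientation: [[-0.182, 0.983, -0.0], [0.983, 0.182, -0.001], [-0.001, -0.001, -1.0]]
wrist_force: [1.2, -3.4, -2.5]
grip_width: 27.1
grip_force: 59.3
```

```bash
sed -i '$d' chk.py; python3 chk.py
```

```text
TCP [547.95 179.67 131.95] F [ 1.2  -3.84 -2.82] t 9.8833
0 n 488 Lx [-17.5  -4.3   9.5] Ly 11.7 Z 131.9
8 n 409 Lx [-17.2  -4.    9.6] Ly 10.9 Z 124.1
16 n 318 Lx [-17.6  -4.4   9.9] Ly 10.1 Z 116.3
24 n 287 Lx [-17.3  -4.    9.4] Ly 9.0 Z 107.9
32 n 253 Lx [-17.3  -4.    9.3] Ly 8.3 Z 99.9
40 n 222 Lx [-17.4  -4.3   9.4] Ly 7.5 Z 92.1
48 n 200 Lx [-17.6  -4.3   9.4] Ly 6.7 Z 84.0
56 n 56 Lx [-17.9  -4.    9.4] Ly 6.1 Z 78.1
wall x [-27.66534492  21.01896056]
wall edge [5.68850393 6.11344284]
```

Request:
{"fn": "apply_moves", "kwargs": {"steps": [{"offset": [-0.1, 0.05, 0], "turn": 0}, {"offset": [0, 0, 0], "turn": 0}, {"offset": [0, 0, 0], "turn": 0}, {"offset": [0, 0, 0], "turn": 0}]}}

```text
t: 10.22
position: [548.7, 179.6, 132.5]
orientation: [[-0.182, 0.983, -0.0], [0.983, 0.182, 0.0], [0.0, -0.0, -1.0]]
wrist_force: [-0.8, -2.6, -1.0]
grip_width: 27.2
grip_force: 59.7
```

Request:
{"fn": "apply_moves", "kwargs": {"steps": [{"offset": [0, 0, 0.1], "turn": 0}, {"offset": [0, 0, 0.1], "turn": 0}, {"offset": [0, 0, 0.1], "turn": 0}, {"offset": [0, 0, 0], "turn": 0}, {"offset": [0, 0, 0], "turn": 0}]}}

```text
t: 10.63
position: [549.7, 179.6, 130.0]
orientation: [[-0.182, 0.983, 0.002], [0.983, 0.182, 0.001], [0.0, 0.002, -1.0]]
wrist_force: [0.1, -1.8, 3.3]
grip_width: 27.4
grip_force: 60.1
```

Request:
{"fn": "apply_moves", "kwargs": {"steps": [{"offset": [0, 0, 0], "turn": 0}, {"offset": [0, 0, 0], "turn": 0}, {"offset": [0, 0, 0], "turn": 0}, {"offset": [0, 0, 0], "turn": 0}, {"offset": [0, 0, 0], "turn": 0}, {"offset": [0, 0, 0], "turn": 0}, {"offset": [0, 0, 0], "turn": 0}, {"offset": [0, 0, 0], "turn": 0}], "claw": -0.4}}

```text
t: 11.3
position: [548.8, 179.4, 129.2]
orientation: [[-0.182, 0.983, -0.0], [0.983, 0.182, 0.0], [0.0, 0.0, -1.0]]
wrist_force: [-0.3, -0.2, -0.5]
grip_width: 59.8
grip_force: 0.0
```

```bash
python3 chk.py; python3 - <<'E'
from h import *
p=get_image("wrist"); W=cloud(p); s=get_state(); print(s["grip_width"])
rects(W,(520,580,155,205),118,160,"top");
H=(W-np.array([548,179,0])); m=(abs(H[...,0])<22)&(abs(H[...,1])<22)&(H[...,2]>110)
rects(W,(520,580,155,205),np.percentile(H[m][:,2],99.5)-2.5,170,"ridge")
cv2.imwrite("pics/w4.png",p["color"][...,::-1])
E
```

```text
TCP [548.76 179.35 129.26] F [ 0.66  0.95 -0.07] t 11.35
0 n 478 Lx [-15.8  -2.5  11.2] Ly 11.3 Z 129.3
8 n 405 Lx [-15.6  -2.1  11.1] Ly 10.6 Z 121.5
16 n 297 Lx [-15.7  -2.   11.4] Ly 9.8 Z 113.1
24 n 298 Lx [-15.4  -2.4  11.3] Ly 8.8 Z 105.3
32 n 254 Lx [-15.6  -2.4  11.3] Ly 8.1 Z 97.4
40 n 232 Lx [-15.3  -2.3  11.3] Ly 7.3 Z 89.4
48 n 199 Lx [-15.4  -1.8  11.2] Ly 6.5 Z 81.3
wall x [-27.63511823  20.97611478]
wall edge [5.85432551 6.34490015]
59.79803198996962
top 9743 mean [554.2 184.4 141. ] p1 [520.3 164.2 119. ] p99 [579.6 195.8 154.6] [array([550.2, 179.7]), array([64.8, 26.5]), np.float64(10.4)]
```

View pics/w4.png

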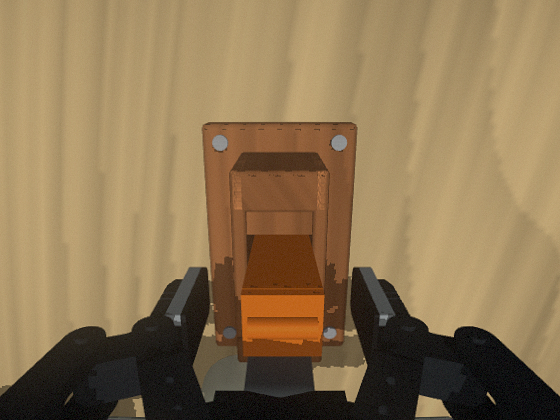

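Request:
{"fn": "apply_moves", "kwargs": {"steps": [{"offset": [0, 0, -0.5], "turn": 0}, {"offset": [0, 0, -1.0], "turn": 0}, {"offset": [0, 0, -1.5], "turn": 0}, {"offset": [0, 0, -1.5], "turn": 0}, {"offset": [0, 0, -1.0], "turn": 0}, {"offset": [0, 0, -0.5], "turn": 0}, {"offset": [0, 0, 0], "turn": 0}]}}

```text
t: 11.98
position: [550.0, 179.6, 191.5]
orientation: [[-0.182, 0.983, 0.004], [0.983, 0.182, 0.001], [-0.0, 0.004, -1.0]]
wrist_force: [-0.0, -0.4, 0.2]
grip_width: 59.6
grip_force: 0.0
```

Request:
{"fn": "apply_moves", "kwargs": {"steps": [{"offset": [0, 0, 0], "turn": 0}, {"offset": [0, 0, 0], "turn": 0}, {"offset": [0, 0, 0], "turn": 0}, {"offset": [0, 0, 0], "turn": 0}, {"offset": [0, 0, 0], "turn": 0}, {"offset": [0, 0, 0], "turn": 0}, {"offset": [0, 0, 0], "turn": 0}, {"offset": [0, 0, 0], "turn": 0}, {"offset": [0, 0, 0], "turn": 0}, {"offset": [0, 0, 0], "turn": 0}, {"offset": [0, 0, 0], "turn": 0}, {"offset": [0, 0, 0], "turn": 0}], "claw": 1}}

```text
t: 12.98
position: [548.8, 179.3, 189.3]
orientation: [[-0.182, 0.983, 0.0], [0.983, 0.182, 0.0], [0.0, 0.0, -1.0]]
wrist_force: [-0.7, -0.2, 0.1]
grip_width: 0.1
grip_force: 0.0
```

```bash
cat > top.py <<'E'
from h import *
p=get_image("wrist"); W=cloud(p); c=p["color"].astype(int); s=get_state()
print("TCP",np.round(s["position"],2),"F",np.round(s["wrist_force"],2),"grip",s["grip_width"],"t",s["t"])
a=np.radians(10.5); o=np.array([551,180]); L=(W[...,:2]-o)@np.array([[np.cos(a),-np.sin(a)],[np.sin(a),np.cos(a)]]); Z=W[...,2]
O=(c[...,0]>45)&(c[...,0]>c[...,1]*1.5)&(c[...,1]>c[...,2]*1.3)&(abs(L[...,0]+3)<18)&(abs(L[...,1])<18)&(Z>100)&(Z<160)
z=Z[O]; zt=np.percentile(z,99.5); print("n",O.sum(),"ridge top z",zt.round(1),"-> tip",(zt-104).round(1))
for lo,hi,n in [(zt-1.5,zt+1,"ridge"),(zt-6,zt-3,"top")]:
    k=O&(Z>lo)&(Z<hi); print(n,k.sum(),"Lx",np.percentile(L[k][:,0],[2,98]).round(1),"Ly",np.percentile(L[k][:,1],[2,50,98]).round(1))
k=O&(Z<zt-8); print("face Ly=a+bz",np.polyfit(Z[k],L[k][:,1],1).round(4)) if k.sum()>50 else None
T=np.array(s["position"]); print("TCP local",((T[:2]-o)@np.array([[np.cos(a),-np.sin(a)],[np.sin(a),np.cos(a)]])).round(2))
E
python3 top.py
```

```text
TCP [548.81 179.35 189.34] F [ 0.37 -0.02  0.61] grip -0.04986657054233336 t 13.0333
n 3049 ridge top z 149.2 -> tip 45.2
ridge 343 Lx [-13.9   9. ] Ly [-2.7 -0.1  2.5]
top 1374 Lx [-15.8  11.4] Ly [-10.2   5.6  11.9]
face Ly=a+bz [ 0.0909 -0.9214]
TCP local [-2.28 -0.24]
```

Request:
{"fn": "apply_moves", "kwargs": {"steps": [{"offset": [0, 0, 0.4], "turn": 0}, {"offset": [0, 0, 0.6], "turn": 0}, {"offset": [0, 0, 0.5], "turn": 0}, {"offset": [0, 0, 0.3], "turn": 0}, {"offset": [0, 0, 0.1], "turn": 0}, {"offset": [0, 0, 0], "turn": 0}, {"offset": [0, 0, 0], "turn": 0}, {"offset": [0, 0, 0], "turn": 0}]}}

```text
t: 13.7
position: [549.0, 179.4, 170.5]
orientation: [[-0.182, 0.983, 0.001], [0.983, 0.182, 0.0], [-0.0, 0.001, -1.0]]
wrist_force: [0.6, -0.2, 0.0]
grip_width: 0.2
grip_force: 0.0
```

Request:
{"fn": "apply_moves", "kwargs": {"steps": [{"offset": [0, 0, 0.05], "turn": 0}, {"offset": [0, 0, 0.05], "turn": 0}, {"offset": [0, 0, 0.05], "turn": 0}, {"offset": [0, 0, 0], "turn": 0}, {"offset": [0, 0, 0], "turn": 0}]}}

```text
t: 14.12
position: [548.8, 179.3, 168.8]
orientation: [[-0.182, 0.983, -0.0], [0.983, 0.182, -0.0], [-0.0, -0.0, -1.0]]
wrist_force: [0.5, -0.2, 0.1]
grip_width: 0.1
grip_force: 0.0
```

Request:
{"fn": "apply_moves", "kwargs": {"steps": [{"offset": [0, 0, 0.05], "turn": 0}, {"offset": [0, 0, 0.05], "turn": 0}, {"offset": [0, 0, 0], "turn": 0}, {"offset": [0, 0, 0], "turn": 0}]}}

```text
t: 14.45
position: [548.7, 179.4, 167.7]
orientation: [[-0.182, 0.983, -0.0], [0.983, 0.182, -0.0], [0.0, -0.0, -1.0]]
wrist_force: [0.2, 0.1, -0.5]
grip_width: -0.2
grip_force: 0.0
```

Request:
{"fn": "apply_moves", "kwargs": {"steps": [{"offset": [0, 0, 0.05], "turn": 0}, {"offset": [0, 0, 0.05], "turn": 0}, {"offset": [0, 0, 0], "turn": 0}, {"offset": [0, 0, 0], "turn": 0}]}}

```text
t: 14.78
position: [548.9, 179.3, 166.9]
orientation: [[-0.182, 0.983, 0.0], [0.983, 0.182, -0.0], [-0.0, 0.0, -1.0]]
wrist_force: [0.9, 0.1, -0.0]
grip_width: -0.1
grip_force: 0.2
```

Request:
{"fn": "apply_moves", "kwargs": {"steps": [{"offset": [0, 0, 0.05], "turn": 0}, {"offset": [0, 0, 0.05], "turn": 0}, {"offset": [0, 0, 0], "turn": 0}, {"offset": [0, 0, 0], "turn": 0}]}}

```text
t: 15.12
position: [548.9, 179.3, 165.9]
orientation: [[-0.182, 0.983, 0.0], [0.983, 0.182, -0.0], [-0.0, 0.0, -1.0]]
wrist_force: [-0.3, 0.0, 2.3]
grip_width: -0.2
grip_force: 0.8
```

Request:
{"fn": "apply_moves", "kwargs": {"steps": [{"offset": [0, 0, 0.05], "turn": 0}, {"offset": [0, 0, 0.05], "turn": 0}, {"offset": [0, 0, 0], "turn": 0}, {"offset": [0, 0, 0], "turn": 0}]}}

```text
t: 15.45
position: [548.8, 179.2, 164.8]
orientation: [[-0.182, 0.983, 0.0], [0.983, 0.182, -0.0], [-0.0, 0.0, -1.0]]
wrist_force: [0.7, -0.4, 0.7]
grip_width: 0.0
grip_force: 0.9
```

Request:
{"fn": "apply_moves", "kwargs": {"steps": [{"offset": [0, 0, 0.05], "turn": 0}, {"offset": [0, 0, 0.05], "turn": 0}, {"offset": [0, 0, 0], "turn": 0}, {"offset": [0, 0, 0], "turn": 0}]}}

```text
t: 15.78
position: [548.8, 179.3, 163.7]
orientation: [[-0.182, 0.983, -0.0], [0.983, 0.182, -0.0], [-0.0, -0.0, -1.0]]
wrist_force: [-0.3, -0.5, 1.9]
grip_width: 0.4
grip_force: 0.8
```

```bash
python3 top.py
```

```text
TCP [548.77 179.32 163.72] F [ 0.18 -0.41  1.31] grip -0.021384019583965384 t 15.8333
n 2636 ridge top z 152.7 -> tip 48.7
ridge 25 Lx [-15.    9.1] Ly [5.7 6.2 8.4]
top 7 Lx [-9.4  3.3] Ly [ 9.8 10.  10.3]
face Ly=a+bz [-0.0455 15.0685]
TCP local [-2.32 -0.26]
```

Request:
{"fn": "apply_moves", "kwargs": {"steps": [{"offset": [-0.015, 0, 0.05], "turn": 0}, {"offset": [-0.015, 0, 0.05], "turn": 0}, {"offset": [0, 0, 0], "turn": 0}, {"offset": [0, 0, 0], "turn": 0}]}}

```text
t: 16.17
position: [548.8, 179.0, 162.7]
orientation: [[-0.182, 0.983, -0.0], [0.983, 0.182, 0.0], [0.0, -0.0, -1.0]]
wrist_force: [-0.1, -0.4, 1.5]
grip_width: -0.2
grip_force: 0.7
```

Request:
{"fn": "apply_moves", "kwargs": {"steps": [{"offset": [-0.005, 0, 0.05], "turn": 0}, {"offset": [-0.005, 0, 0.05], "turn": 0}, {"offset": [0, 0, 0], "turn": 0}, {"offset": [0, 0, 0], "turn": 0}]}}

```text
t: 16.5
position: [548.8, 178.9, 161.7]
orientation: [[-0.182, 0.983, -0.0], [0.983, 0.182, -0.0], [-0.0, -0.0, -1.0]]
wrist_force: [1.8, -0.4, 1.0]
grip_width: -0.2
grip_force: 0.7
```

Request:
{"fn": "apply_moves", "kwargs": {"steps": [{"offset": [-0.005, 0, 0.05], "turn": 0}, {"offset": [-0.005, 0, 0.05], "turn": 0}, {"offset": [0, 0, 0], "turn": 0}, {"offset": [0, 0, 0], "turn": 0}]}}

```text
t: 16.83
position: [548.8, 178.8, 160.7]
orientation: [[-0.182, 0.983, -0.0], [0.983, 0.182, -0.0], [0.0, -0.0, -1.0]]
wrist_force: [0.4, -1.2, 1.7]
grip_width: -0.2
grip_force: 0.7
```

Request:
{"fn": "apply_moves", "kwargs": {"steps": [{"offset": [-0.005, 0, 0.05], "turn": 0}, {"offset": [-0.005, 0, 0.05], "turn": 0}, {"offset": [0, 0, 0], "turn": 0}, {"offset": [0, 0, 0], "turn": 0}]}}

```text
t: 17.17
position: [548.8, 178.7, 159.7]
orientation: [[-0.182, 0.983, -0.0], [0.983, 0.182, -0.0], [0.0, -0.0, -1.0]]
wrist_force: [0.0, -0.9, 1.1]
grip_width: -0.1
grip_force: 0.7
```

Request:
{"fn": "apply_moves", "kwargs": {"steps": [{"offset": [-0.005, 0, 0.05], "turn": 0}, {"offset": [-0.005, 0, 0.05], "turn": 0}, {"offset": [0, 0, 0], "turn": 0}, {"offset": [0, 0, 0], "turn": 0}]}}

```text
t: 17.5
position: [549.0, 178.7, 158.8]
orientation: [[-0.182, 0.983, 0.0], [0.983, 0.182, 0.0], [0.0, 0.0, -1.0]]
wrist_force: [0.3, -0.2, 2.7]
grip_width: 0.2
grip_force: 1.0
```

Request:
{"fn": "apply_moves", "kwargs": {"steps": [{"offset": [-0.005, 0, 0.05], "turn": 0}, {"offset": [-0.005, 0, 0.05], "turn": 0}, {"offset": [0, 0, 0], "turn": 0}, {"offset": [0, 0, 0], "turn": 0}]}}

```text
t: 17.83
position: [549.3, 178.6, 158.2]
orientation: [[-0.182, 0.983, 0.001], [0.983, 0.182, 0.0], [0.0, 0.001, -1.0]]
wrist_force: [-0.6, -0.9, 4.6]
grip_width: -0.1
grip_force: 2.2
```

Request:
{"fn": "apply_moves", "kwargs": {"steps": [{"offset": [-0.005, 0, 0.05], "turn": 0}, {"offset": [-0.005, 0, 0.05], "turn": 0}, {"offset": [0, 0, 0], "turn": 0}, {"offset": [0, 0, 0], "turn": 0}]}}

```text
t: 18.17
position: [549.4, 178.6, 157.5]
orientation: [[-0.182, 0.983, 0.001], [0.983, 0.182, 0.0], [0.0, 0.001, -1.0]]
wrist_force: [-0.2, -0.0, 6.6]
grip_width: 0.1
grip_force: 2.9
```

Request:
{"fn": "apply_moves", "kwargs": {"steps": [{"offset": [-0.005, 0, 0.05], "turn": 0}, {"offset": [-0.005, 0, 0.05], "turn": 0}, {"offset": [0, 0, 0], "turn": 0}, {"offset": [0, 0, 0], "turn": 0}]}}

```text
t: 18.5
position: [549.7, 178.6, 157.0]
orientation: [[-0.182, 0.983, 0.002], [0.983, 0.182, 0.001], [0.0, 0.002, -1.0]]
wrist_force: [-1.0, -0.4, 7.0]
grip_width: -0.0
grip_force: 3.7
```

Request:
{"fn": "apply_moves", "kwargs": {"steps": [{"offset": [-0.004, 0, 0.05], "turn": 0}, {"offset": [-0.004, 0, 0.05], "turn": 0}, {"offset": [0, 0, 0], "turn": 0}, {"offset": [0, 0, 0], "turn": 0}]}}

```text
t: 18.83
position: [550.0, 178.6, 156.4]
orientation: [[-0.182, 0.983, 0.003], [0.983, 0.182, 0.001], [0.0, 0.003, -1.0]]
wrist_force: [-0.8, -1.0, 8.4]
grip_width: 0.1
grip_force: 4.4
```

Request:
{"fn": "apply_moves", "kwargs": {"steps": [{"offset": [-0.004, 0, 0.05], "turn": 0}, {"offset": [-0.004, 0, 0.05], "turn": 0}, {"offset": [0, 0, 0], "turn": 0}, {"offset": [0, 0, 0], "turn": 0}]}}

```text
t: 19.17
position: [550.4, 178.6, 156.0]
orientation: [[-0.182, 0.983, 0.004], [0.983, 0.182, 0.001], [0.0, 0.004, -1.0]]
wrist_force: [-1.3, -0.5, 10.0]
grip_width: -0.0
grip_force: 5.2
```

Request:
{"fn": "apply_moves", "kwargs": {"steps": [{"offset": [-0.004, 0, 0.05], "turn": 0}, {"offset": [-0.004, 0, 0.05], "turn": 0}, {"offset": [0, 0, 0], "turn": 0}, {"offset": [0, 0, 0], "turn": 0}]}}

```text
t: 19.5
position: [550.7, 178.6, 155.5]
orientation: [[-0.182, 0.983, 0.004], [0.983, 0.182, 0.001], [0.0, 0.005, -1.0]]
wrist_force: [-1.8, -0.3, 12.6]
grip_width: -0.4
grip_force: 6.0
```

Request:
{"fn": "apply_moves", "kwargs": {"steps": [{"offset": [-0.004, 0, 0.05], "turn": 0}, {"offset": [-0.004, 0, 0.05], "turn": 0}, {"offset": [0, 0, 0], "turn": 0}, {"offset": [0, 0, 0], "turn": 0}]}}

```text
t: 19.83
position: [551.0, 178.6, 155.0]
orientation: [[-0.182, 0.983, 0.005], [0.983, 0.182, 0.001], [0.0, 0.005, -1.0]]
wrist_force: [-2.4, 0.0, 13.7]
grip_width: -0.1
grip_force: 6.8
```

Request:
{"fn": "apply_moves", "kwargs": {"steps": [{"offset": [0, 0, 0.05], "turn": 0}, {"offset": [0, 0, 0.04], "turn": 0}, {"offset": [0, 0, 0], "turn": 0}, {"offset": [0, 0, 0], "turn": 0}]}}

```text
t: 20.17
position: [551.3, 178.7, 154.5]
orientation: [[-0.182, 0.983, 0.006], [0.983, 0.182, 0.001], [0.0, 0.006, -1.0]]
wrist_force: [-1.8, -0.9, 15.8]
grip_width: 0.2
grip_force: 7.5
```

Request:
{"fn": "apply_moves", "kwargs": {"steps": [{"offset": [0, 0, -0.3], "turn": 0}, {"offset": [0, 0, -0.4], "turn": 0}, {"offset": [0, 0, -0.5], "turn": 0}, {"offset": [0, 0, -0.5], "turn": 0}, {"offset": [0, 0, -0.5], "turn": 0}, {"offset": [0, 0, -0.5], "turn": 0}, {"offset": [0, 0, -0.5], "turn": 0}, {"offset": [0, 0, -0.3], "turn": 0}, {"offset": [0, 0, 0], "turn": 0}, {"offset": [0, 0, 0], "turn": 0}]}}

```text
t: 21.0
position: [549.2, 178.1, 186.2]
orientation: [[-0.182, 0.983, 0.001], [0.983, 0.182, 0.0], [-0.0, 0.001, -1.0]]
wrist_force: [0.2, -0.1, -0.0]
grip_width: 0.4
grip_force: 0.0
```

```bash
python3 top.py
```

```text
TCP [548.92 178.01 185.82] F [-0.14 -0.53  0.36] grip -0.1859868894072991 t 21.05
n 2856 ridge top z 137.1 -> tip 33.1
ridge 311 Lx [-11.7  11.3] Ly [-4.4 -1.5  1.3]
top 1525 Lx [-13.5  13.7] Ly [-12.9   3.2  10.8]
face Ly=a+bz [ 0.0911 -0.9525]
TCP local [-2.41 -1.57]
```

Request:
{"fn": "apply_moves", "kwargs": {"steps": [{"offset": [0, 0.2, 0.3], "turn": 0}, {"offset": [0, 0, 0.6], "turn": 0}, {"offset": [0, 0, 0.7], "turn": 0}, {"offset": [0, 0, 0.7], "turn": 0}, {"offset": [0, 0, 0.4], "turn": 0}, {"offset": [0, 0, 0.2], "turn": 0}, {"offset": [0, 0, 0.05], "turn": 0}, {"offset": [0, 0, 0], "turn": 0}, {"offset": [0, 0, 0], "turn": 0}, {"offset": [0, 0, 0], "turn": 0}]}}

```text
t: 21.88
position: [551.4, 178.5, 156.9]
orientation: [[-0.182, 0.983, 0.001], [0.983, 0.182, 0.0], [-0.0, 0.001, -1.0]]
wrist_force: [0.1, -0.3, -0.5]
grip_width: -0.1
grip_force: 0.0
```

Request:
{"fn": "apply_moves", "kwargs": {"steps": [{"offset": [0, 0, 0.1], "turn": 0}, {"offset": [0, 0, 0], "turn": 0}, {"offset": [0, 0, 0], "turn": 0}]}}

```text
t: 22.13
position: [551.0, 178.4, 155.5]
orientation: [[-0.182, 0.983, 0.0], [0.983, 0.182, -0.0], [-0.0, 0.0, -1.0]]
wrist_force: [0.7, -0.5, 0.3]
grip_width: 0.0
grip_force: 0.0
```

Request:
{"fn": "apply_moves", "kwargs": {"steps": [{"offset": [0, -0.02, 0.1], "turn": 0}, {"offset": [0, 0, 0], "turn": 0}, {"offset": [0, 0, 0], "turn": 0}]}}

```text
t: 22.38
position: [551.1, 178.4, 154.9]
orientation: [[-0.182, 0.983, 0.001], [0.983, 0.182, 0.0], [-0.0, 0.001, -1.0]]
wrist_force: [-0.8, 0.4, 2.5]
grip_width: 0.6
grip_force: 1.3
```

Request:
{"fn": "apply_moves", "kwargs": {"steps": [{"offset": [0, -0.045, 0.1], "turn": 0}, {"offset": [0, 0, 0], "turn": 0}, {"offset": [0, 0, 0], "turn": 0}]}}

```text
t: 22.63
position: [551.1, 178.4, 154.8]
orientation: [[-0.182, 0.983, 0.002], [0.983, 0.182, 0.0], [-0.0, 0.002, -1.0]]
wrist_force: [-1.5, 0.5, 5.7]
grip_width: 0.1
grip_force: 3.1
```

Request:
{"fn": "apply_moves", "kwargs": {"steps": [{"offset": [0, -0.045, 0.1], "turn": 0}, {"offset": [0, 0, 0], "turn": 0}, {"offset": [0, 0, 0], "turn": 0}]}}

```text
t: 22.88
position: [551.2, 178.4, 154.7]
orientation: [[-0.182, 0.983, 0.003], [0.983, 0.182, 0.0], [-0.0, 0.003, -1.0]]
wrist_force: [-1.9, -0.2, 8.5]
grip_width: -0.2
grip_force: 4.6
```

Request:
{"fn": "apply_moves", "kwargs": {"steps": [{"offset": [0, -0.045, 0.1], "turn": 0}, {"offset": [0, 0, 0], "turn": 0}, {"offset": [0, 0, 0], "turn": 0}]}}

```text
t: 23.13
position: [551.3, 178.4, 154.5]
orientation: [[-0.182, 0.983, 0.005], [0.983, 0.182, 0.001], [-0.0, 0.005, -1.0]]
wrist_force: [-1.2, 0.0, 12.3]
grip_width: 0.0
grip_force: 6.0
```

Request:
{"fn": "apply_moves", "kwargs": {"steps": [{"offset": [0, -0.045, 0.1], "turn": 0}, {"offset": [0, 0, 0], "turn": 0}, {"offset": [0, 0, 0], "turn": 0}, {"offset": [0, 0, 0], "turn": 0}]}}

```text
t: 23.47
position: [551.4, 178.5, 154.3]
orientation: [[-0.182, 0.983, 0.006], [0.983, 0.182, 0.001], [-0.0, 0.006, -1.0]]
wrist_force: [-1.6, -0.5, 14.1]
grip_width: -0.4
grip_force: 7.0
```

```bash
python3 - <<'E'
from cell import *
s=get_state(); print(s["position"],s["wrist_force"])
E
```

```text
[551.44575132 178.4670232  154.31821422] [-1.55099216 -0.53564167 14.10319339]
```

Request:
{"fn": "apply_moves", "kwargs": {"steps": [{"offset": [0, -0.02, 0.07], "turn": 0}, {"offset": [0, 0, 0], "turn": 0}, {"offset": [0, 0, 0], "turn": 0}, {"offset": [0, 0, 0], "turn": 0}]}}

```text
t: 23.8
position: [551.6, 178.5, 154.1]
orientation: [[-0.182, 0.983, 0.007], [0.983, 0.182, 0.001], [-0.0, 0.007, -1.0]]
wrist_force: [-1.9, -0.5, 16.3]
grip_width: 0.1
grip_force: 7.7
```

Request:
{"fn": "apply_moves", "kwargs": {"steps": [{"offset": [0, 0.1, -0.25], "turn": 0}, {"offset": [0, 0.1, -0.25], "turn": 0}, {"offset": [0, 0, -0.4], "turn": 0}, {"offset": [0, 0, -0.6], "turn": 0}, {"offset": [0, 0, -0.6], "turn": 0}, {"offset": [0, 0, -0.6], "turn": 0}, {"offset": [0, 0, -0.6], "turn": 0}, {"offset": [0, 0, -0.3], "turn": 0}, {"offset": [0, 0, 0], "turn": 0}, {"offset": [0, 0, 0], "turn": 0}, {"offset": [0, 0, 0], "turn": 0}]}}

```text
t: 24.72
position: [550.6, 178.3, 185.4]
orientation: [[-0.182, 0.983, -0.001], [0.983, 0.182, -0.0], [0.0, -0.001, -1.0]]
wrist_force: [0.2, -0.1, -0.6]
grip_width: -0.2
grip_force: 0.0
```

```bash
python3 top.py; python3 - <<'E'
from h import *
p=get_image("scene"); W=cloud(p)
for l in ["car","dome","lamp"]:
    r=regions_of(l,p)[0]; w=W[r["mask"]]; print(l,np.round(r["centre"]),np.round(np.nanmedian(w,0)))
cv2.imwrite("pics/s5.png",p["color"][...,::-1])
E
```

```text
TCP [550.48 178.31 185.28] F [0.38 0.13 0.6 ] grip -0.08285748018025284 t 24.7667
n 2857 ridge top z 136.7 -> tip 32.7
ridge 293 Lx [-10.9  12.1] Ly [-4.  -1.5  1.1]
top 1480 Lx [-13.   14.2] Ly [-12.8   2.9  10.6]
face Ly=a+bz [ 0.0894 -0.7533]
TCP local [-0.81 -1.57]
car [193. 263.] [804. -26.  37.]
dome [266. 205.] [568.  24.  40.]
lamp [431. 261.] [591. 414.  37.]
```

View pics/s5.png

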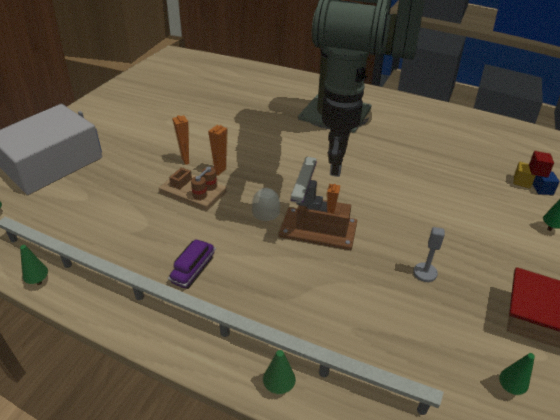

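Request:
{"fn": "apply_moves", "kwargs": {"steps": [{"offset": [0, 0.1, 0.3], "turn": 0}, {"offset": [0, 0, 0.6], "turn": 0}, {"offset": [0, 0, 0.7], "turn": 0}, {"offset": [0, 0, 0.7], "turn": 0}, {"offset": [0, 0, 0.4], "turn": 0}, {"offset": [0, 0, 0.25], "turn": 0}, {"offset": [0, 0, 0.05], "turn": 0}, {"offset": [0, 0, 0], "turn": 0}, {"offset": [0, 0, 0], "turn": 0}, {"offset": [0, 0, 0], "turn": 0}]}}

```text
t: 25.8
position: [552.1, 178.6, 156.1]
orientation: [[-0.182, 0.983, 0.001], [0.983, 0.182, 0.0], [-0.0, 0.001, -1.0]]
wrist_force: [-0.0, 0.5, -0.1]
grip_width: -0.0
grip_force: 0.0
```

Request:
{"fn": "apply_moves", "kwargs": {"steps": [{"offset": [0, -0.02, 0.1], "turn": 0}, {"offset": [0, 0, 0], "turn": 0}, {"offset": [0, 0, 0], "turn": 0}]}}

```text
t: 26.05
position: [551.6, 178.5, 154.8]
orientation: [[-0.182, 0.983, 0.0], [0.983, 0.182, 0.0], [0.0, 0.0, -1.0]]
wrist_force: [0.3, 0.2, -0.6]
grip_width: 0.3
grip_force: 0.0
```

Request:
{"fn": "apply_moves", "kwargs": {"steps": [{"offset": [0, -0.055, 0.1], "turn": 0}, {"offset": [0, 0, 0], "turn": 0}, {"offset": [0, 0, 0], "turn": 0}]}}

```text
t: 26.3
position: [551.6, 178.5, 154.5]
orientation: [[-0.182, 0.983, 0.001], [0.983, 0.182, 0.0], [-0.0, 0.001, -1.0]]
wrist_force: [0.3, -0.1, 3.7]
grip_width: -0.2
grip_force: 1.9
```

Request:
{"fn": "apply_moves", "kwargs": {"steps": [{"offset": [0, -0.055, 0.1], "turn": 0}, {"offset": [0, 0, 0], "turn": 0}, {"offset": [0, 0, 0], "turn": 0}]}}

```text
t: 26.55
position: [551.6, 178.5, 154.4]
orientation: [[-0.182, 0.983, 0.003], [0.983, 0.182, 0.0], [-0.0, 0.003, -1.0]]
wrist_force: [-0.0, -0.4, 7.6]
grip_width: -0.1
grip_force: 3.6
```

Request:
{"fn": "apply_moves", "kwargs": {"steps": [{"offset": [0, -0.055, 0.1], "turn": 0}, {"offset": [0, 0, 0], "turn": 0}, {"offset": [0, 0, 0], "turn": 0}]}}

```text
t: 26.8
position: [551.6, 178.5, 154.3]
orientation: [[-0.182, 0.983, 0.004], [0.983, 0.182, 0.001], [-0.0, 0.004, -1.0]]
wrist_force: [-1.0, 0.1, 9.5]
grip_width: 0.0
grip_force: 5.1
```

No sideways drift now. I'll finish the tap to about 16 N and lift.

Request:
{"fn": "apply_moves", "kwargs": {"steps": [{"offset": [0, -0.055, 0.1], "turn": 0}, {"offset": [0, 0, 0], "turn": 0}, {"offset": [0, 0, 0], "turn": 0}]}}

```text
t: 27.05
position: [551.6, 178.5, 154.2]
orientation: [[-0.182, 0.983, 0.006], [0.983, 0.182, 0.001], [-0.0, 0.006, -1.0]]
wrist_force: [-1.6, -0.8, 13.0]
grip_width: -0.0
grip_force: 6.6
```

Request:
{"fn": "apply_moves", "kwargs": {"steps": [{"offset": [0, -0.055, 0.1], "turn": 0}, {"offset": [0, 0, 0], "turn": 0}, {"offset": [0, 0, 0], "turn": 0}]}}

```text
t: 27.3
position: [551.7, 178.5, 154.0]
orientation: [[-0.182, 0.983, 0.007], [0.983, 0.182, 0.001], [-0.0, 0.007, -1.0]]
wrist_force: [-2.5, -0.3, 15.7]
grip_width: -0.1
grip_force: 7.7
```

Request:
{"fn": "apply_moves", "kwargs": {"steps": [{"offset": [0, 0.13, -0.25], "turn": 0}, {"offset": [0, 0.13, -0.25], "turn": 0}, {"offset": [0, 0, -0.4], "turn": 0}, {"offset": [0, 0, -0.8], "turn": 0}, {"offset": [0, 0, -1.2], "turn": 0}, {"offset": [0, 0, -1.2], "turn": 0}, {"offset": [0, 0, -1.2], "turn": 0}, {"offset": [0, 0, -0.5], "turn": 0}, {"offset": [0, 0, 0], "turn": 0}, {"offset": [0, 0, 0], "turn": 0}, {"offset": [0, 0, 0], "turn": 0}, {"offset": [0, 0, 0], "turn": 0}]}}

```text
t: 28.3
position: [550.8, 178.4, 206.8]
orientation: [[-0.182, 0.983, -0.002], [0.983, 0.182, -0.0], [0.0, -0.002, -1.0]]
wrist_force: [0.6, -0.9, 0.2]
grip_width: -0.4
grip_force: 0.0
```

```bash
python3 top.py
```

```text
TCP [550.83 178.38 206.76] F [-0.66 -0.48 -0.52] grip 0.16362225482863238 t 28.35
n 2483 ridge top z 136.7 -> tip 32.7
ridge 231 Lx [-10.6  12.2] Ly [-4.1 -1.6  1.3]
top 1431 Lx [-12.9  14.2] Ly [-13.8   1.8  10.5]
face Ly=a+bz [ 0.0911 -1.014 ]
TCP local [-0.46 -1.56]
```

Wedge is locked at a tip height of about 32 mm, some 41 mm below the mouth, and it is upright and released with the arm clear.

```bash
python3 -c "
from cell import *
print(sign_off())"
```

```text
the job is handed in; nothing more can be done
None
```

I drove the wedge tight in the slot with a final push of about 16 N, released it and handed the job in at about 28 s. It held its height between taps, and the car, dome and lamp had not moved when last measured, before the final tap; sign-off returned no verdict.

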